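# Clamp a tube in the marking gauge and hold the gauge arm at the set length

### The job

Get the steel tube ready to be marked to length: first swing the red-handled clamp lever down over the tube until it is fully shut. Then squeeze the green lock button on the head of the marking gauge, draw the telescoping arm out until the pointer on its head stands at the red index tab on the scale, and finish while holding it there against its return spring. Leave the tab where it is set and do not shift the tube or the things lying about.

Things in the scene. Friction and masses are not known exactly. Their poses are not given: they have to be found in the camera images.
- gauge_base: marking gauge, bolted down: grey base plate 170 x 425 x 12 mm with a blue square sleeve, a white scale along its robot-side edge and dark steel vee nests for the tube. Origin on the bench top, straight below the mouth of the sleeve on the axis of the arm. Its -y is the way the arm draws out, +x points from the scale across to the tube, z up. It turns up to 0.3 rad either way about z.
- clamp_lever (a joint): clamp lever of the dark socket block, rad: 0 = shut (level over the tube, its rubber pad pressing the tube), 1.57 = standing upright; starts open at 1.0 to 1.55. The hinge is stiff (0.15 N m) and stays where it is left; the last degrees press the pad on the tube.
- lever_hinge (a point): axis of the lever's hinge (parallel to the tube, along the y of gauge_base), 42 mm above the bench, on the far side of the tube.
- lever_grip (a point): middle of the lever's red round handle (16 mm thick, 49 mm long; its end is 20 mm further out), 119 mm from the hinge axis. Shut, it lies towards the robot side (-x of gauge_base) of the hinge, 60 mm above the bench; open, it stands up above the hinge.
- gauge_arm: telescoping arm: steel bar in the blue sleeve with a blue head block (top 52 mm up), its black grip, and a steel blade over the tube (top 53 mm up). Origin not on the head: at gauge_base's when home (start, locked), moving up to 165 mm to -y of gauge_base as it is drawn out; axes as gauge_base. A spring pulls it home with 3 to 5 N; let go, it flies back and stops on its catch 13 mm short of home.
- gauge_grip (a point): where to pinch the head: centre of the upright grip (28 mm wide along x, 38 mm along y, from 52 to 108 mm above the bench) with its button, 83 mm above the bench. Pinch along the x of gauge_base, one finger on the button and one on the far face: 35 mm wide with the button out, 29 mm with it in. Nothing stands beside the grip above 53 mm.
- lock_button (a joint): green lock button, 25 x 34 mm, on the robot-side (-x) face of the grip, m: 0 = out, 0.006 = fully in (takes 8 N). The arm is locked at home unless the button is in by more than 0.0035; further out it slides freely. Pinching the grip with about 20 N or more presses it.
- pointer_tip (a point): tip of the steel pointer on the robot side of the head, just over the scale (18 mm above the bench).
- index_tip (a point): tip of the red index tab (12 x 24 x 12 mm) clipped on the outer edge of the scale, set 50 to 145 mm out (towards -y of gauge_base) from where the pointer stands at home. The pointer stands at it when both tips have the same y in gauge_base; the tips stay 4 mm apart along x. It can be shoved along by 8 N.
- tube_mid (a point): middle of the loose steel tube, 18 mm thick, 400 mm long, lying in the vee nests along the y of gauge_base, axis 30 mm above the bench.
- marker: black marker pen, 132 x 18 mm, lying on the bench in front of the gauge; bystander.
- screwdriver_blue: screwdriver with blue handle, 172 mm long, lying on the right; bystander.
- white_pot: white lidded pot, 73 mm wide and 69 mm tall, behind the gauge; bystander.

How it is judged:
On the way, in this order (a step that is already met when the one before it is completed fails the run):
1. the clamp lever is fully shut on the tube while the gauge arm is still home (value of joint clamp_lever below 0.06 rad and y of pointer_tip in the frame of gauge_base above -0.033 m), for 0.2 s.
2. the arm is freed with its button and drawn out (value of joint clamp_lever below 0.06 rad and y of pointer_tip in the frame of gauge_base below -0.057 m and contact force between the fingers and gauge_arm above 1 N), for 0.2 s.
At the end, for the whole second after the job is handed in: The program ends holding: the fingers still grip the head of the gauge arm (contact force over 1 N), the arm is still, its pointer within 3 mm of the red index tab along the scale, the clamp lever within 0.06 rad of shut, the index tab within 4 mm and the tube within 12 mm of where they began (y of pointer_tip in the frame of index_tip between -0.003 and 0.003 m and y of pointer_tip in the frame of gauge_base below -0.067 m and contact force between the fingers and gauge_arm above 1 N and linear speed of gauge_arm below 0.01 m/s and value of joint clamp_lever below 0.06 rad and distance of index_tip from where it was at the start of the episode below 0.004 m and distance of tube_mid from where it was at the start of the episode below 0.012 m); the arm keeps its last pose, push and grip.
It fails at once if the red index tab is shoved along the scale (4 mm) (distance of index_tip from where it was at the start of the episode above 0.004 m).
It fails at once if the tube is shifted in its nests (12 mm) (distance of tube_mid from where it was at the start of the episode above 0.012 m).
It fails at once if a thing lying about is disturbed (30 mm) (distance of any of marker, screwdriver_blue, white_pot from where it was at the start of the episode above 0.03 m).
It also fails if it takes over 58 s, if anything falls off the work surface, if the arm or the gripper's body presses on something with over 40 N, if the wrist force passes 120 N, or if a joint passes its speed limit or range.

### The arm

A 6-joint arm with a two-finger parallel gripper is mounted at the origin on a cart in front of the work surface, level with it; the furniture and walls round the work are solid. World frame = base frame: x ahead of the robot, y to its left, z up, the work surface at z = 0. Lengths are in m, angles in rad, forces in N, time in s.
With the tool pointing down it reaches from about 0.35 to 0.975 m from the base axis. Payload 7.1 kg.
Tool frame: the origin (TCP) lies where the fingers leave the gripper's body, on its centre line; the fingertips stand 80 mm ahead of it and the grasp point (between the pads) lies 61 mm ahead of it (tip_reach is the distance from the TCP to the fingertips, in m); x points along the fingers, y is the direction in which the jaws open and shut, and the axes are right-handed (so a half turn about x gives the same grasp; the last joint's range is limited). The gripper opens to 88 mm and grips with 3 to 60 N. Pads are 20 mm wide; open, the fingers measure 115 mm over their backs; the gripper's body (75 mm by 178 mm) begins 61 mm behind the grasp point.
Start: joints at [-1.135, 0.423, 1.63, -0, 1.089, -0.019], TCP at [0.275, -0.561, 0.303] pointing down, gripper open.
Joint ranges: [-3, 3], [-0.9, 2.11], [0.09, 2.58], [-1.31, 4.45], [0.11, 2.69], [-2.54, 2.54]. Speed limits (rad/s): [2.39, 2.39, 3.01, 3.14, 3.14, 3.14].

### API

Orientations are given as a unit quaternion [w, x, y, z].
In Python, from station import * gives the robot as it stands.
- The arm moves only by the shell command python3 -m handwheel 'ROWS' [FORCE]. ROWS is a JSON object of lists of equal length, an entry for each row: "dp": the shift along the tool's x, y, z scaled (see below), a list of three; "rot": the turn, a rotation vector about the tool's x, y, z scaled (see below), a list of three; "grip": the closure, from 0 (fully open) to 1 (shut). A call has 1 to 20 rows; each row shifts and turns the pose as measured when the row begins, along the tool's axes as they then stand; what a row does not reach is not made up. The controller multiplies each number of a shift by 0.02 m and each number of a turn by 2 pi rad. A row lasts 1/8 s, in which the tool goes at most 62.5 mm and 10.7 degrees, less where a joint would pass 70% of its speed; a pose out of reach is approached as far as the arm can. A call with a number of a shift or a turn outside -1 to 1 is refused whole. A call with a gripper value outside its range is refused whole. The fingers move at their own pace and stop on an object; FORCE is the grip in N (left out, the last holds). Time passes only in rows, so rows that do not move let the fingers close. It gives the time, the measured TCP pose, the force and the opening at its end, in the units of the state.
- state(): the state, without advancing time (a new reading comes with each control period).
- get_image(name): name is "side" or "top" or "wrist"; returns the picture (400x640x3 uint8, red, green, blue); there is no depth.
- calibration(name): a dict with "fov_y" (degrees; the focal length in pixels is half the picture's height over the tangent of half this angle, whatever the lens; pixels are square), "cx", "cy" (the principal point, pixels), "k1" (the pictures are not rectified: a ray, as slopes to the right and down, at radius r is drawn at 1 + k1 r^2 times it, then the intrinsics apply), "R" (3x3) and "t" (3): a world point X has camera coordinates R X + t. Camera axes: x right, y down, z forward; pixel columns grow to the right and rows downward; lengths in m; the calibration is good to about 2 mm. A picture is of the moment at which its call begins: read the wrist's pose just before it. calibration takes no time and is no camera call; for the wrist camera it gives the pose at the moment of the call.
- close_job(): hands the job in, once; it reports no verdict.
The state is a dict: "time": time; "qpos": joint angles; "joint_vel": joint speeds; "joint_efforts": joint torques, N m; "tool_pos": TCP position; "orientation": TCP orientation; "wrist_force": force on the tool from outside, world axes, zero at the start; "ft_torque": the same for the moment, N m; "opening": finger opening in m.
Only numpy, scipy, OpenCV 4.12 (cv2) and the standard library are available. Lean on these libraries where they do the work, as an engineer would, in place of code of your own. Each camera call takes 0.05 s, during which the arm holds its last target.

## Working session

There is one attempt and no reset: what is moved stays moved. The work goes in short steps, Python scripts to look and compute and a shell command to move; the robot and the scene stay as the last step left them, time stands still between calls to the robot, and variables do not carry over. Pictures are saved under pics/ and viewed, and the job is handed in when it is done.

```bash
mkdir -p pics; ls; cat > h.py <<'E'
from station import *
import numpy as np, cv2
def snap(n,f):
    im=get_image(n); cv2.imwrite('pics/'+f,cv2.cvtColor(im,cv2.COLOR_RGB2BGR)); return im
def ray(cal,u,v):
    f=200/np.tan(np.radians(cal['fov_y'])/2)
    x=(u-cal['cx'])/f;y=(v-cal['cy'])/f
    rd=np.hypot(x,y);r=rd
    for _ in range(50): r=rd/(1+cal['k1']*r*r)
    s=r/rd if rd>0 else 1
    R=np.array(cal['R']);t=np.array(cal['t'])
    return -R.T@t, R.T@np.array([x*s,y*s,1])
def onz(cal,u,v,z):
    o,d=ray(cal,u,v); return o+d*(z-o[2])/d[2]
def proj(cal,X):
    f=200/np.tan(np.radians(cal['fov_y'])/2)
    c=np.array(cal['R'])@np.array(X)+np.array(cal['t']);x,y=c[:2]/c[2];k=1+cal['k1']*(x*x+y*y)
    return np.array([cal['cx']+f*x*k,cal['cy']+f*y*k])
def tri(c1,p1,c2,p2):
    o1,d1=ray(c1,*p1);o2,d2=ray(c2,*p2)
    s=np.linalg.lstsq(np.c_[d1,-d2],o2-o1,rcond=None)[0]
    a=o1+d1*s[0];b=o2+d2*s[1]; return (a+b)/2,np.linalg.norm(a-b)
E
python3 - <<'E'
from h import *
for n in ['side','top','wrist']:
    snap(n,n+'0.png'); c=calibration(n); print(n,c['fov_y'],c['cx'],c['cy'],c['k1'],np.round(-np.array(c['R']).T@c['t'],3))
print(state())
E
```

```text
pics
side 45.966183303368965 314.2377326361948 194.71665222624358 -0.038764943876063364 [ 0.35  -1.272  0.604]
top 43.56286379458007 324.80088133850956 207.45589588043643 -0.1312899243443831 [ 0.432 -0.136  1.384]
wrist 66.44701884428594 320.7994989674542 198.71044692373246 -0.03031368031275942 [ 0.334 -0.534  0.383]
{'time': 0.15, 'qpos': array([-1.13500922e+00,  4.23692114e-01,  1.63047918e+00,  2.05412752e-06,
        1.08860535e+00, -1.89867283e-02]), 'joint_vel': array([ 0.00143101, -0.00099366, -0.00287187,  0.00077659,  0.00040819,
        0.00094849]), 'joint_efforts': array([-7.95677806e-04, -5.44983602e+01, -2.73917627e+01,  6.44035544e-02,
        2.04245868e-02, -6.44624834e-05]), 'tool_pos': array([ 0.27443032, -0.56116467,  0.30207733]), 'orientation': array([-0.1589948 , -0.68881898, -0.15981416,  0.68899093]), 'wrist_force': array([-0.03618271, -0.12634811,  0.32463058]), 'ft_torque': array([-0.01623959,  0.01065226,  0.05763894]), 'opening': 0.08799275360907968}
```

View pics/top0.png

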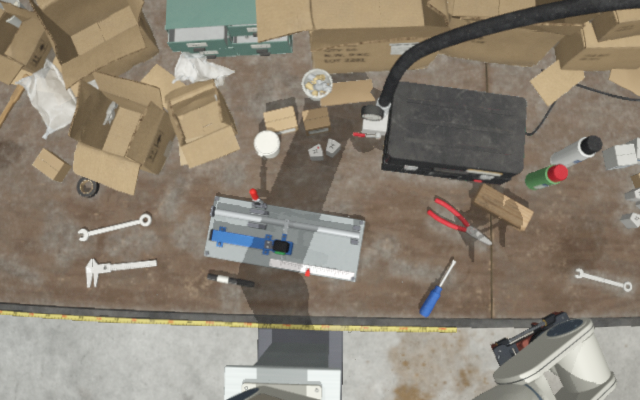

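View pics/side0.png

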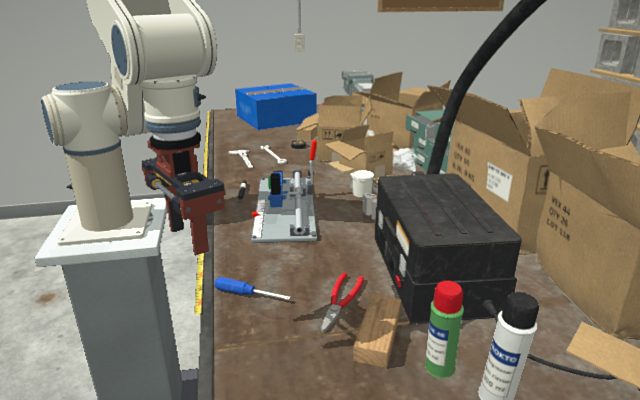

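View pics/wrist0.png

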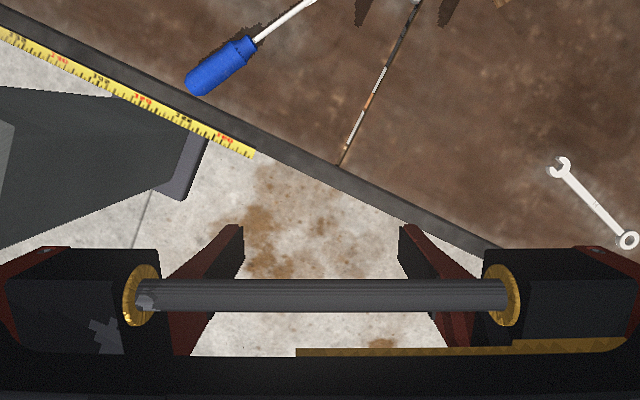

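The gauge lies at about (285,238) in top. The lever's red handle is at about (254,194) and the tab at about (307,271). I'll enlarge the crops.

```bash
python3 - <<'E'
import cv2
a=cv2.imread('pics/top0.png')[180:295,195:375]; cv2.imwrite('pics/topc.png',cv2.resize(a,None,fx=4.4,fy=4.4,interpolation=cv2.INTER_CUBIC))
a=cv2.imread('pics/side0.png')[130:250,220:390]; cv2.imwrite('pics/sidec.png',cv2.resize(a,None,fx=4.6,fy=4.6,interpolation=cv2.INTER_CUBIC))
E
```

```text
(no output)
```

View pics/topc.png

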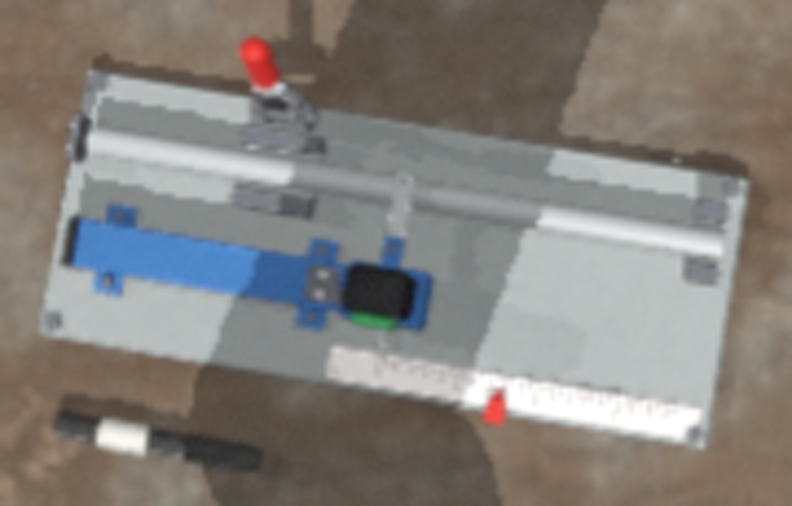

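View pics/sidec.png

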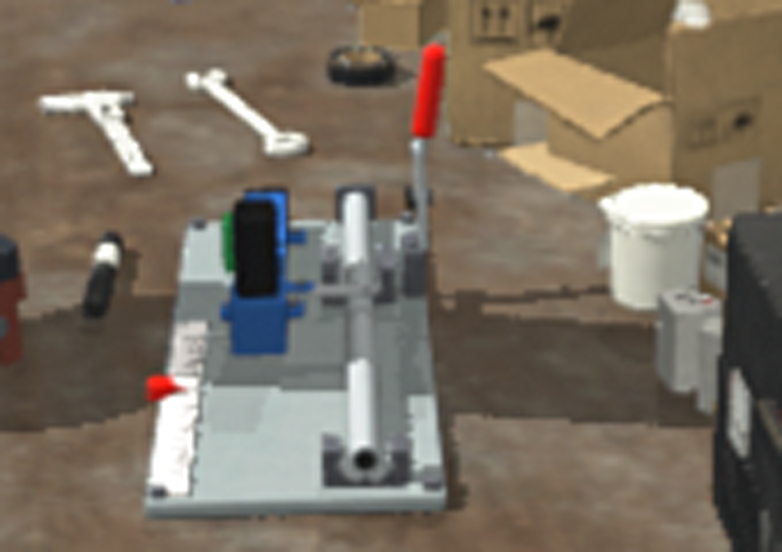

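```bash
python3 - <<'E'
from h import *
c=calibration('top');s=calibration('side')
T=lambda u,v:(195+(u+.5)/4.4-.5,180+(v+.5)/4.4-.5)
S=lambda u,v:(220+(u+.5)/4.6-.5,130+(v+.5)/4.6-.5)
P=[onz(c,*T(*p),.012) for p in [(93,72),(747,178),(703,445),(43,335)]]
for p in P: print(p)
for i in range(4): print(np.linalg.norm(P[i]-P[(i+1)%4]))
ctr=sum(P)/4; d=(P[1]-P[0]+P[2]-P[3]);yaw=np.arctan2(-d[1],-d[0])-np.pi/2
print('ctr',ctr,'yaw',yaw)
print('gripcentre top108',onz(c,*T(380,292),.105))
print('tube ends',onz(c,*T(90,142),.035),onz(c,*T(722,243),.035))
print('tab tip',onz(c,*T(496,386),.018))
print('pointer tip',onz(c,*T(384,350),.018))
print('handle top tri',tri(c,T(254,46),s,S(434,52)),'low',tri(c,T(270,84),s,S(424,132)))
yawR=np.array([[np.cos(yaw),-np.sin(yaw)],[np.sin(yaw),np.cos(yaw)]])
def L(X): return yawR.T@(X[:2]-ctr[:2])
for n,X in [('grip',onz(c,*T(380,292),.105)),('tab',onz(c,*T(496,386),.018)),('ptr',onz(c,*T(384,350),.018)),('htop',tri(c,T(254,46),s,S(434,52))[0]),('hlow',tri(c,T(270,84),s,S(424,132))[0])]: print(n,L(X))
E
```

```text
[0.61806037 0.19684731 0.012     ]
[ 0.55764083 -0.21818991  0.012     ]
[ 0.391447   -0.19284203  0.012     ]
[0.45085849 0.22187506 0.012     ]
0.4194119842935611
0.1681157364155219
0.4189510610706663
0.16906465383807337
ctr [0.50450167 0.00192261 0.012     ] yaw -0.1434258624143816
gripcentre top108 [ 4.78961444e-01 -2.24546208e-04  1.05000000e-01]
tube ends [0.57095142 0.19121931 0.035     ] [ 0.51529818 -0.20189953  0.035     ]
tab tip [ 0.42550351 -0.06436861  0.018     ]
pointer tip [0.4462988  0.00556913 0.018     ]
handle top tri (array([0.60948363, 0.06577701, 0.18223781]), np.float64(0.002786491945302805)) low (array([0.59871975, 0.06434803, 0.12783061]), np.float64(0.0036493562520911434))
grip [-0.02497108 -0.00577569]
tab [-0.06871171 -0.07690212]
ptr [-0.05812647 -0.00471013]
htop [0.09477701 0.07820431]
hlow [0.0843279  0.07525147]
```

```bash
cat >> h.py <<'E'
from scipy.spatial.transform import Rotation as Rn
def pose():
    s=state();q=s['orientation'];return np.array(s['tool_pos']),Rn.from_quat([q[1],q[2],q[3],q[0]]).as_matrix(),s
def to(target,R_t=None):
    "print remaining shift in tool axes in units of 0.02 m and rotation in units of 2pi"
    p,R,s=pose(); print('t',s['time'],'tcp',np.round(p,4),'dp units',np.round(R.T@(np.array(target)-p)/.02,2))
    if R_t is not None: print('rot units',np.round(Rn.from_matrix(R.T@R_t).as_rotvec()/(2*np.pi),4))
def goalR(yaw,flip=1):
    gx=flip*np.array([np.cos(yaw),np.sin(yaw),0]);d=np.array([0,0,-1.]);return np.c_[d,gx,np.cross(d,gx)]
E
python3 - <<'E'
from h import *
p,R,s=pose();print(np.round(R,3)); yaw=-.1434
for f in (1,-1): to([.50,-.02,.30],goalR(yaw,f))
c=calibration('wrist');print(np.round(R.T@(-np.array(c['R']).T@c['t']-p),3),np.round(R.T@np.array(c['R']).T,3))
E
```

```text
[[-0.     0.439 -0.898]
 [ 0.001 -0.898 -0.439]
 [-1.    -0.001 -0.   ]]
t 0.15 tcp [ 0.2744 -0.5612  0.3021] dp units [  0.13 -19.35 -22.02]
rot units [-1.548e-01 -1.000e-04  2.000e-04]
t 0.15 tcp [ 0.2744 -0.5612  0.3021] dp units [  0.13 -19.35 -22.02]
rot units [3.452e-01 2.000e-04 1.000e-04]
[-0.081  0.002 -0.065] [[-0.    -0.245  0.97 ]
 [ 1.     0.001  0.001]
 [-0.001  0.97   0.245]]
```

```bash
python3 -m handwheel '{"dp":[[-1,0,0],[-1,0,0],[-1,0,0],[0,0,0],[0,0,0],[0,0,0],[0,0,0]],"rot":[[-0.026,0,0],[-0.026,0,0],[-0.026,0,0],[-0.026,0,0],[-0.026,0,0],[-0.025,0,0],[0,0,0]],"grip":[0,0,0,0,0,0,0]}' 30; python3 -c "
from h import *
to([.49,.02,.34],goalR(-.1434))"
```

```text
time: 1.02
tool_pos: [0.274, -0.5601, 0.3616]
orientation: [0.469, 0.528, 0.473, -0.527]
wrist_force: [0.4, -0.2, -0.3]
opening: 0.088
t 1.025 tcp [ 0.274  -0.5601  0.3616] dp units [  1.21   7.49 -30.03]
rot units [ 0.005  -0.0008  0.0005]
```

```bash
python3 -m handwheel '{"dp":[[0,0.3,-1],[0,0.3,-1],[0,0.3,-1],[0,0.3,-1],[0,0.3,-1],[0,0.3,-1],[0,0.3,-1],[0,0.3,-1],[0,0.3,-1],[0,0.3,-1],[0,0.3,-1],[0,0.3,-1],[0,0.3,-1],[0,0.3,-1],[0,0.3,-1],[0,0.3,-1],[0,0.3,-1],[0,0.3,-1],[0,0.3,-1],[0,0.3,-1]],"rot":[[0.005,0,0],[0,0,0],[0,0,0],[0,0,0],[0,0,0],[0,0,0],[0,0,0],[0,0,0],[0,0,0],[0,0,0],[0,0,0],[0,0,0],[0,0,0],[0,0,0],[0,0,0],[0,0,0],[0,0,0],[0,0,0],[0,0,0],[0,0,0]],"grip":[0,0,0,0,0,0,0,0,0,0,0,0,0,0,0,0,0,0,0,0]}'; python3 -c "
from h import *
to([.49,.02,.34],goalR(-.1434))"
```

```text
time: 3.52
tool_pos: [0.4611, -0.1571, 0.3639]
orientation: [0.459, 0.537, 0.462, -0.536]
wrist_force: [0.4, 0.2, 0.4]
opening: 0.088
t 3.525 tcp [ 0.4611 -0.1571  0.3639] dp units [ 1.23  0.09 -8.97]
rot units [-0.0014 -0.0007  0.0001]
```

```bash
python3 -m handwheel '{"dp":[[0,0,-1],[0,0,-1],[0,0,-1],[0,0,-1],[0,0,-1],[0,0,-1],[0,0,-1],[0,0,-1],[0,0,-1],[0,0,0],[0,0,0]],"rot":[[-0.0014,-0.0007,0],[0,0,0],[0,0,0],[0,0,0],[0,0,0],[0,0,0],[0,0,0],[0,0,0],[0,0,0],[0,0,0],[0,0,0]],"grip":[1,1,1,1,1,1,1,1,1,1,1]}'; python3 - <<'E'
from h import *
to([.49,.02,.34],goalR(-.1434))
import pickle
c=calibration('wrist'); snap('wrist','w1.png'); pickle.dump(c,open('w1.pkl','wb'))
for n in('top','side'): snap(n,n+'1.png')
E
```

```text
time: 4.9
tool_pos: [0.4851, 0.0352, 0.3647]
orientation: [0.465, 0.534, 0.464, -0.533]
wrist_force: [0.9, -0.1, 0.4]
opening: 0.0006
t 4.9 tcp [0.4851 0.0352 0.3647] dp units [1.23 0.35 0.72]
rot units [ 0.0008  0.     -0.0003]
```

View pics/w1.png

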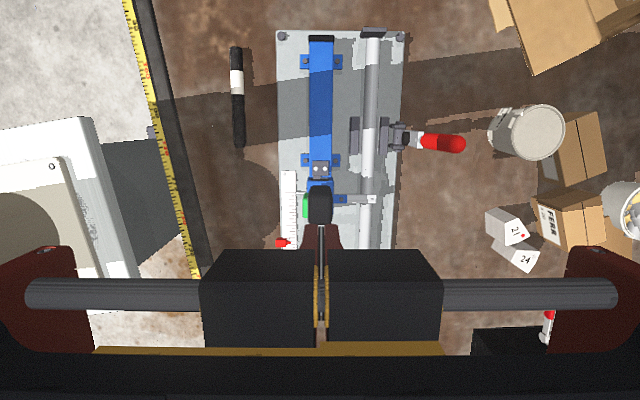

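View pics/side1.png

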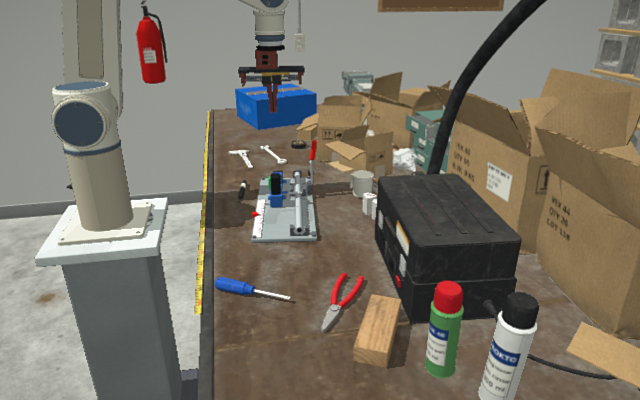

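```bash
python3 - <<'E'
from h import *
a=cv2.imread('pics/w1.png')[15:265,260:480]; cv2.imwrite('pics/w1c.png',cv2.resize(a,(660,750)[:2],interpolation=cv2.INTER_CUBIC)[:600])
cv2.imwrite('pics/w1d.png',cv2.resize(cv2.imread('pics/w1.png')[125:265,260:400],(700,600),interpolation=cv2.INTER_CUBIC)) if 0 else None
cv2.imwrite('pics/w1d.png',cv2.resize(cv2.imread('pics/w1.png')[145:255,260:400],None,fx=5,fy=5,interpolation=cv2.INTER_CUBIC))
E
```

```text
(no output)
```

View pics/w1c.png

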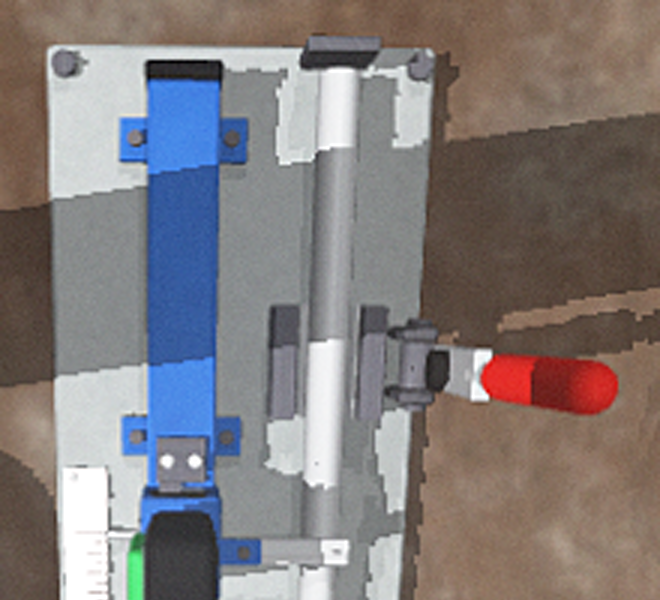

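View pics/w1d.png

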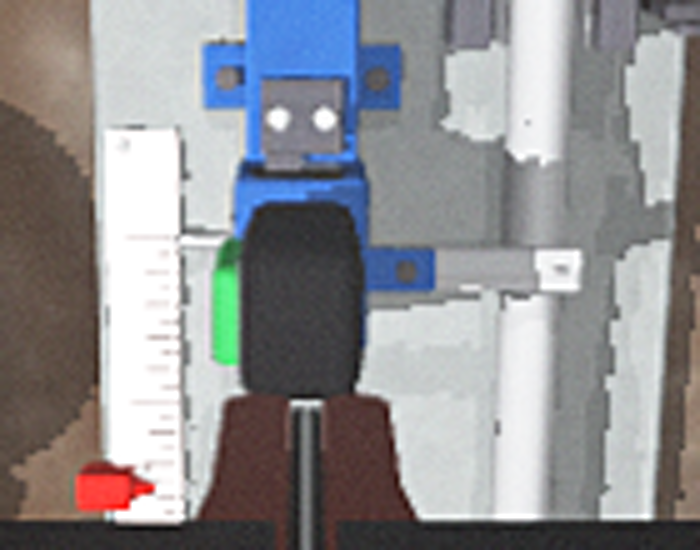

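```bash
python3 - <<'E'
from h import *; import pickle
c=pickle.load(open('w1.pkl','rb'));s=calibration('side');t=calibration('top')
A=lambda u,v:(260+(u+.5)/3-.5,15+(v+.5)/3-.5)
B=lambda u,v:(260+(u+.5)/5-.5,145+(v+.5)/5-.5)
T=lambda u,v:(195+(u+.5)/4.4-.5,180+(v+.5)/4.4-.5)
S=lambda u,v:(220+(u+.5)/4.6-.5,130+(v+.5)/4.6-.5)
def yaw(a,b): d=a-b; return np.arctan2(d[1],d[0])-np.pi/2
print('yaw edge',yaw(onz(c,*A(50,50),.012),onz(c,*A(62,590),.012)))
print('yaw tube',yaw(onz(c,*A(339,70),.039),onz(c,*A(322,470),.039)))
print('yaw sleeve L',yaw(onz(c,*A(150,80),.045),onz(c,*A(150,420),.045)))
Y=-.1434;G=np.array([[np.cos(Y),-np.sin(Y)],[np.sin(Y),np.cos(Y)]]);ctr=np.array([.5045,.0019])
def sh(n,X): print(n,np.round(X,4),'loc',np.round(G.T@(X[:2]-ctr),4))
sh('corner TL',onz(c,*A(48,47),.012));sh('corner TR',onz(c,*A(434,48),.012))
sh('hinge',onz(c,*A(413,365),.042))
sh('ptr',onz(c,*B(181,240),.018));sh('tab',onz(c,*B(154,488),.018))
sh('grip back edge',onz(c,*B(300,203),.108))
sh('grip L',onz(c,*B(245,300),.108));sh('grip R',onz(c,*B(362,300),.108)) 
for n,a,b,cc in [('htop',A(607,388),S(434,52),T(254,46)),('hlow',A(484,374),S(424,132),T(270,84))]:
    for m,X in (('ws',tri(c,a,s,b)),('wt',tri(c,a,t,cc))): sh(n+m,X[0]);print(X[1])
E
```

```text
yaw edge -0.14684047631463693
yaw tube -0.14541390200902726
yaw sleeve L -0.14584210339964354
corner TL [0.4523 0.2213 0.012 ] loc [-0.083   0.2097]
corner TR [0.6179 0.1984 0.012 ] loc [0.0842 0.2107]
hinge [0.5905 0.0669 0.042 ] loc [0.0759 0.0766]
ptr [0.4452 0.0055 0.018 ] loc [-0.0592 -0.0049]
tab [ 0.4252 -0.0688  0.018 ] loc [-0.0684 -0.0813]
grip back edge [0.4834 0.03   0.108 ] loc [-0.0249  0.0247]
grip L [0.4677 0.0092 0.108 ] loc [-0.0374  0.002 ]
grip R [0.4943 0.0055 0.108 ] loc [-0.0106  0.0021]
htopws [0.6094 0.0645 0.1832] loc [0.0949 0.0769]
0.0034547035520143075
htopwt [0.6102 0.0648 0.1861] loc [0.0956 0.0774]
0.0003883483982135229
hlowws [0.5979 0.0669 0.1261] loc [0.0832 0.0777]
0.006513377293639245
hlowwt [0.5982 0.0664 0.1153] loc [0.0836 0.0772]
0.0007520918871327781
```

```bash
cat >> h.py <<'E'
Y=-.1455
GX=np.array([np.cos(Y),np.sin(Y)]);GY=np.array([-np.sin(Y),np.cos(Y)]);H=np.array([.5905,.0669])
def lev(x,y,tz):
    w=H+GX*x+GY*y; to([w[0],w[1],tz+.08],goalR(Y))
    p,R,s=pose(); l=p[:2]+R[:2,0]*.08-H; print('tip now rel hinge x,y,z',np.round([l@GX,l@GY,p[2]-.08],4),'F',np.round(s['wrist_force'],1))
E
python3 -c "
from h import *
lev(.062,0,.153)"
```

```text
t 5.05 tcp [0.4852 0.0347 0.3647] dp units [ 6.6   8.08 -2.31]
rot units [ 0.0009  0.     -0.0003]
tip now rel hinge x,y,z [-0.0993 -0.0471  0.2847] F [0.1 0.1 0.6]
```

```bash
python3 -m handwheel '{"dp":[[0,1,-0.29],[0,1,-0.29],[0,1,-0.29],[0,1,-0.29],[0,1,-0.29],[0,1,-0.29],[0,1,-0.29],[0,0.7,-0.2],[0,0,0],[0,0,0]],"rot":[[0.0009,0,-0.0003],[0,0,0],[0,0,0],[0,0,0],[0,0,0],[0,0,0],[0,0,0],[0,0,0],[0,0,0],[0,0,0]],"grip":[1,1,1,1,1,1,1,1,1,1]}'; python3 -c "
from h import *
lev(.062,0,.153)"
```

```text
time: 6.3
tool_pos: [0.648, 0.0502, 0.3637]
orientation: [-0.46, -0.536, -0.46, 0.538]
wrist_force: [0.0, 0.1, -0.3]
opening: 0.0006
t 6.3 tcp [0.648  0.0502 0.3637] dp units [ 6.53  0.15 -0.42]
rot units [-0.0015  0.0002  0.0004]
tip now rel hinge x,y,z [ 0.0591 -0.0083  0.2837] F [ 0.   0.1 -0.3]
```

```bash
python3 -m handwheel '{"dp":[[1,0,-0.2],[1,0,-0.2],[1,0,0],[1,0,0],[1,0,0],[1,0,0],[0.3,0,0],[0,0,0]],"rot":[[-0.0015,0,0.0004],[0,0,0],[0,0,0],[0,0,0],[0,0,0],[0,0,0],[0,0,0],[0,0,0]],"grip":[1,1,1,1,1,1,1,1]}'; python3 - <<'E'
from h import *
lev(.062,0,.153)
snap('side','side2.png');snap('wrist','w2.png')
a=cv2.imread('pics/side2.png')[100:250,220:390]; cv2.imwrite('pics/side2c.png',cv2.resize(a,None,fx=4,fy=4,interpolation=cv2.INTER_CUBIC))
E
```

```text
time: 7.3
tool_pos: [0.6456, 0.0583, 0.2328]
orientation: [-0.462, -0.534, -0.462, 0.536]
wrist_force: [0.8, 0.7, -0.0]
opening: 0.0007
t 7.3 tcp [0.6456 0.0583 0.2328] dp units [-0.01  0.31 -0.03]
rot units [-0.0001  0.0003  0.0002]
tip now rel hinge x,y,z [ 0.0557 -0.0007  0.1528] F [ 0.8  0.7 -0. ]
```

View pics/side2c.png

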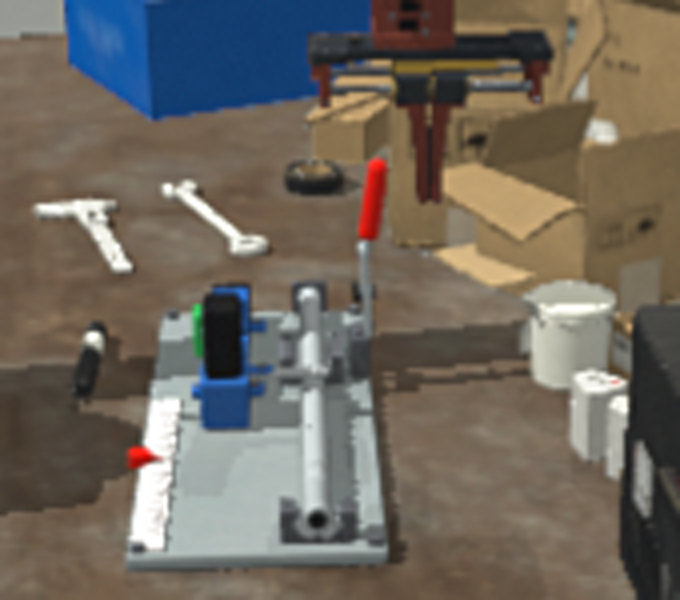

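View pics/w2.png

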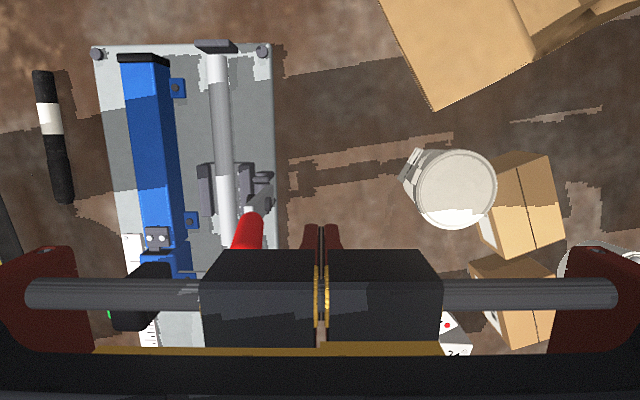

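```bash
python3 -m handwheel '{"dp":[[0,-0.65,0],[-0.2,-0.65,0],[0,-0.9,0],[0,-0.7,0],[0.2,-0.7,0],[0,0,0]],"rot":[[0,0,0],[0,0,0],[0,0,0],[0,0,0],[0,0,0],[0,0,0]],"grip":[1,1,1,1,1,1]}'; python3 - <<'E'
from h import *
lev(-.039,0,.148)
snap('side','side3.png')
a=cv2.imread('pics/side3.png')[100:250,220:390]; cv2.imwrite('pics/side3c.png',cv2.resize(a,None,fx=4,fy=4,interpolation=cv2.INTER_CUBIC))
E
```

```text
time: 8.15
tool_pos: [0.5712, 0.0696, 0.2372]
orientation: [0.464, 0.537, 0.46, -0.534]
wrist_force: [0.4, -0.0, 1.0]
opening: 0.0004
t 8.15 tcp [0.5712 0.0696 0.2372] dp units [ 0.45 -0.98 -0.  ]
rot units [-0.      0.     -0.0011]
tip now rel hinge x,y,z [-1.900e-02 -1.000e-04  1.572e-01] F [ 0.4 -0.   1. ]
```

View pics/side3c.png

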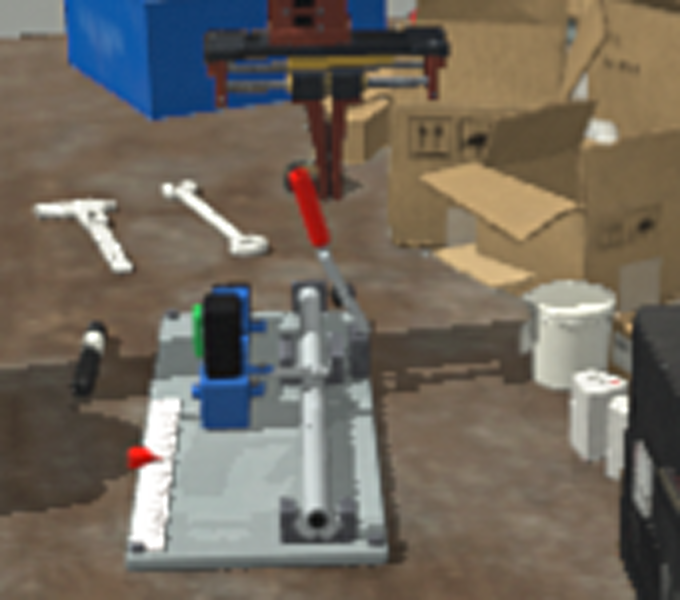

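```bash
python3 -m handwheel '{"dp":[[0.4,-1,0],[0.5,-0.75,0],[0.5,-0.75,0],[0.7,-0.5,0],[0.6,-0.3,0],[0,0,0]],"rot":[[0,0,-0.001],[0,0,0],[0,0,0],[0,0,0],[0,0,0],[0,0,0]],"grip":[1,1,1,1,1,1]}'; python3 - <<'E'
from h import *
lev(-.114,0,.08)
snap('side','side4.png')
a=cv2.imread('pics/side4.png')[100:250,220:390]; cv2.imwrite('pics/side4c.png',cv2.resize(a,None,fx=4,fy=4,interpolation=cv2.INTER_CUBIC))
E
```

```text
time: 8.95
tool_pos: [0.5056, 0.0795, 0.1804]
orientation: [0.463, 0.536, 0.461, -0.534]
wrist_force: [0.2, -0.2, -0.0]
opening: 0.0006
t 8.95 tcp [0.5056 0.0795 0.1804] dp units [ 1.02 -1.41  0.01]
rot units [-0.0001 -0.0001 -0.0005]
tip now rel hinge x,y,z [-0.0856  0.0002  0.1004] F [ 0.2 -0.2 -0. ]
```

View pics/side4c.png

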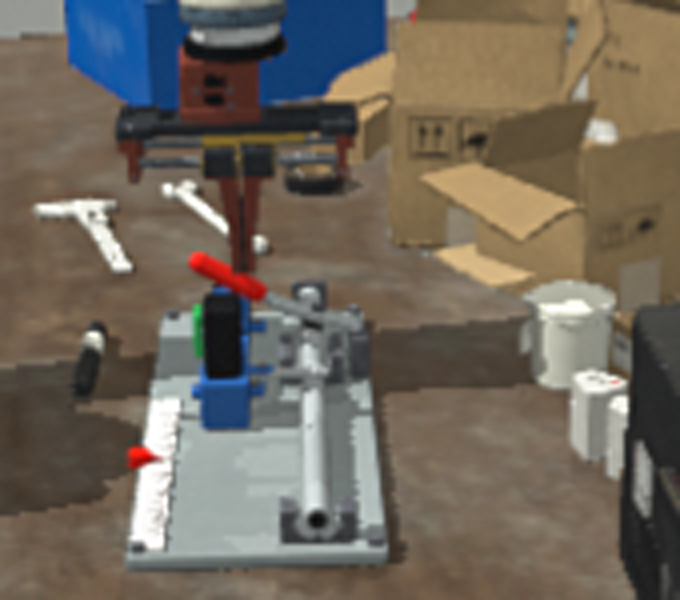

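```bash
python3 -m handwheel '{"dp":[[0.3,-0.7,0],[0.4,-0.6,0],[0.5,-0.2,0],[0.4,0,0],[0,0,0],[0,0,0]],"rot":[[0,0,0],[0,0,0],[0,0,0],[0,0,0],[0,0,0],[0,0,0]],"grip":[1,1,1,1,1,1]}'; python3 - <<'E'
from h import *
lev(-.1176,0,.068)
E
```

```text
time: 9.75
tool_pos: [0.4758, 0.0843, 0.1474]
orientation: [0.464, 0.537, 0.461, -0.533]
wrist_force: [-0.5, 0.3, 2.6]
opening: 0.0004
t 9.75 tcp [0.4758 0.0843 0.1474] dp units [-0.03 -0.08  0.03]
rot units [-0.0001 -0.0002 -0.001 ]
tip now rel hinge x,y,z [-0.1155  0.0007  0.0674] F [-0.5  0.3  2.6]
```

```bash
python3 -m handwheel '{"dp":[[0.3,0,0],[0.3,0,0],[0.3,0,0]],"rot":[[0,0,0],[0,0,0],[0,0,0]],"grip":[1,1,1]}'; python3 - <<'E'
from h import *
lev(-.1176,0,.068)
snap('side','side5.png')
a=cv2.imread('pics/side5.png')[100:250,220:390]; cv2.imwrite('pics/side5c.png',cv2.resize(a,None,fx=4,fy=4,interpolation=cv2.INTER_CUBIC))
E
```

```text
time: 10.12
tool_pos: [0.4759, 0.0846, 0.1419]
orientation: [0.463, 0.537, 0.461, -0.534]
wrist_force: [-28.0, -4.5, 102.4]
opening: 0.0005
t 10.125 tcp [0.4759 0.0846 0.1419] dp units [-0.3  -0.08  0.04]
rot units [-0.0002 -0.0002 -0.0007]
tip now rel hinge x,y,z [-0.1156  0.001   0.0619] F [-28.   -4.5 102.4]
```

View pics/side5c.png

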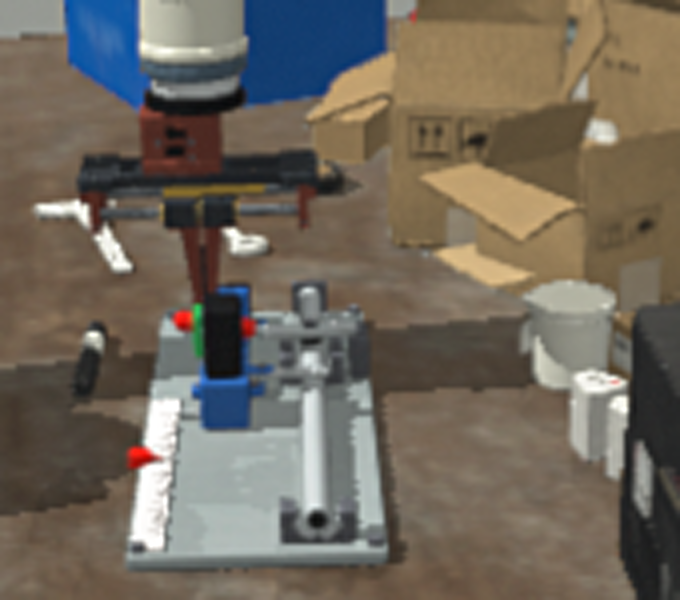

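The lever is shut and meets a hard stop at 102 N, so I'm backing off now.

```bash
python3 -m handwheel '{"dp":[[-0.3,0,0],[-0.5,0,0],[-1,0,0],[-1,0,0],[-1,0,0],[-1,0,0],[-1,0,0],[-1,0,0],[-1,0,0],[-0.5,0,0],[0,0,0]],"rot":[[0,0,0],[0,0,0],[0,0,0],[0,0,0],[0,0,0],[0,0,0],[0,0,0],[0,0,0],[0,0,0],[0,0,0],[0,0,0]],"grip":[1,1,1,1,0,0,0,0,0,0,0]}' 30; python3 - <<'E'
from h import *; import pickle
lev(-.1176,0,.068)
c=calibration('wrist'); snap('wrist','w6.png'); pickle.dump(c,open('w6.pkl','wb'))
snap('side','side6.png');snap('top','top6.png')
a=cv2.imread('pics/side6.png')[100:250,220:390]; cv2.imwrite('pics/side6c.png',cv2.resize(a,None,fx=4,fy=4,interpolation=cv2.INTER_CUBIC))
E
```

```text
time: 11.55
tool_pos: [0.4754, 0.084, 0.3143]
orientation: [0.463, 0.537, 0.461, -0.534]
wrist_force: [-0.2, -0.2, -0.3]
opening: 0.0667
t 11.55 tcp [0.4754 0.084  0.3143] dp units [ 8.31 -0.1   0.02]
rot units [-0.0003 -0.0002 -0.0006]
tip now rel hinge x,y,z [-0.116   0.0003  0.2343] F [-0.2 -0.2 -0.3]
```

View pics/side6c.png

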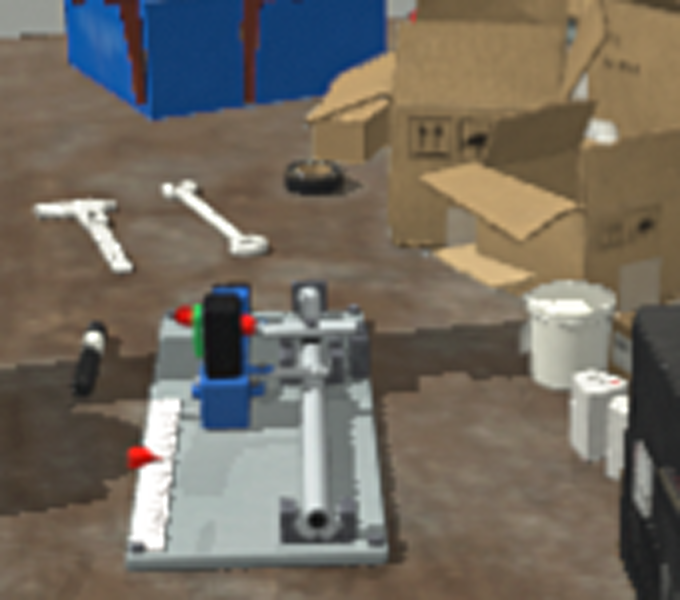

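View pics/w6.png

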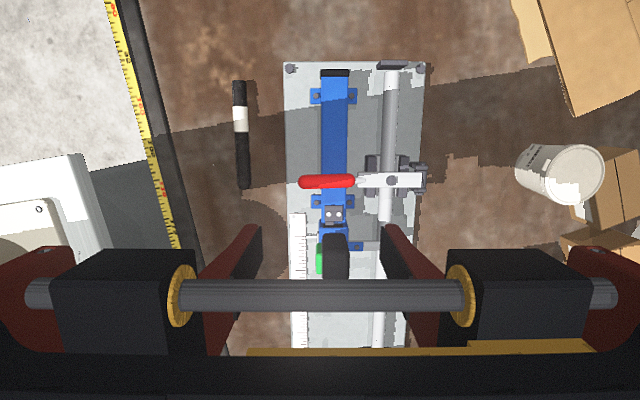

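```bash
python3 - <<'E'
from h import *;import pickle
s=calibration('side');w=pickle.load(open('w6.pkl','rb'))
for q in(0,.05,.1):
    for r in (.119,.139):
        a=q+np.arctan2(.018,r); x=-np.hypot(r-.0014,.018)*np.cos(a);z=.042+np.hypot(r-.0014,.018)*np.sin(a)
        W=np.r_[H+GX*x,z];u=proj(s,W);print(q,r,'side crop',np.round((u-[220,100])*4,1),'wrist',np.round(proj(w,W),1))
b=cv2.imread('pics/side6.png').astype(int);m=(b[...,2]>150)&(b[...,1]<60)&(b[...,0]<60)
ys,xs=np.nonzero(m[160:195,255:300]);
for x in sorted(set(xs)): k=ys[xs==x]+160; print(4*(x+255-220),4*(k.min()-100),4*(k.max()+1-100))
E
```

```text
0 0.119 side crop [202.8 320.1] wrist [318.7 181.3]
0 0.139 side crop [177.  320.7] wrist [300.9 181.3]
0.05 0.119 side crop [203.8 313. ] wrist [319.7 182.3]
0.05 0.139 side crop [177.9 312.5] wrist [301.5 182.5]
0.1 0.119 side crop [205.2 306. ] wrist [320.9 183.3]
0.1 0.139 side crop [179.3 304.2] wrist [302.4 183.7]
176 308 320
180 308 320
184 308 320
240 320 324
244 316 328
248 316 332
252 320 324
```

```bash
python3 - <<'E'
import cv2,numpy as np
A=cv2.imread('pics/side5.png')[165:195,258:320];B=cv2.imread('pics/side6.png')[165:195,258:320]
cv2.imwrite('pics/cmp.png',np.vstack([cv2.resize(x,None,fx=9,fy=9,interpolation=cv2.INTER_CUBIC) for x in(A,B)]))
E
```

```text
(no output)
```

View pics/cmp.png

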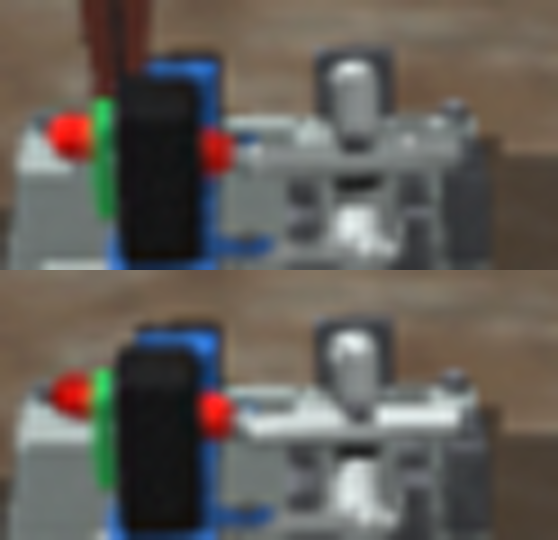

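Comparing pressed (top) with released (bottom), the lever sprang back about 0.03 rad. I have the time, so I'll probe it again with a gentler press and a slow release.

```bash
python3 -m handwheel '{"dp":[[1,-0.1,0],[1,0,0],[1,0,0],[1,0,0],[1,0,0],[1,0,0],[1,0,0],[0,0,0],[0,0,0]],"rot":[[0,0,-0.0006],[0,0,0],[0,0,0],[0,0,0],[0,0,0],[0,0,0],[0,0,0],[0,0,0],[0,0,0]],"grip":[1,1,1,1,1,1,1,1,1]}'; python3 - <<'E'
from h import *
lev(-.1176,0,.068)
E
```

```text
time: 12.82
tool_pos: [0.4694, 0.0837, 0.1634]
orientation: [-0.459, -0.532, -0.464, 0.539]
wrist_force: [0.2, -0.3, 1.2]
opening: 0.0005
t 12.825 tcp [0.4694 0.0837 0.1634] dp units [ 0.77  0.24 -0.05]
rot units [-0.0003  0.0004  0.0019]
tip now rel hinge x,y,z [-0.1232 -0.0011  0.0834] F [ 0.2 -0.3  1.2]
```

```bash
for i in 1; do python3 -m handwheel '{"dp":[[0.3,0.1,0],[0.2,0,0],[0,0,0]],"rot":[[0,0,0.0019],[0,0,0],[0,0,0]],"grip":[1,1,1]}'; done; python3 -m handwheel '{"dp":[[0.1,0,0]],"rot":[[0,0,0]],"grip":[1]}';python3 -m handwheel '{"dp":[[0.1,0,0]],"rot":[[0,0,0]],"grip":[1]}';python3 -m handwheel '{"dp":[[0.1,0,0]],"rot":[[0,0,0]],"grip":[1]}'
```

```text
time: 13.2
tool_pos: [0.4722, 0.0835, 0.1541]
orientation: [0.463, 0.536, 0.46, -0.535]
wrist_force: [-1.3, -0.0, 0.0]
opening: 0.0005
time: 13.32
tool_pos: [0.4724, 0.0836, 0.1523]
orientation: [0.463, 0.536, 0.46, -0.535]
wrist_force: [-0.9, -0.1, 0.6]
opening: 0.0002
time: 13.45
tool_pos: [0.4725, 0.0835, 0.1503]
orientation: [0.463, 0.536, 0.46, -0.535]
wrist_force: [0.8, -1.1, 0.5]
opening: 0.0005
time: 13.58
tool_pos: [0.4725, 0.0836, 0.1483]
orientation: [0.463, 0.536, 0.46, -0.535]
wrist_force: [-1.1, 0.3, 3.4]
opening: 0.0004
```

Contact came at a tip height of about 69 mm, so the lever is within about 0.01 rad of shut. Next I raise the tool and look at the pointer and tab from directly above.

```bash
python3 -m handwheel '{"dp":[[-0.5,0,0],[-1,0,0],[-1,0,0],[-1,0,0.7],[-1,0,0.9],[-1,0,1],[-0.5,0,1],[0,0,0.7],[0,0,0],[0,0,0]],"rot":[[0,0,0],[0,0,0],[0,0,0],[0,0,0],[0,0,0],[0,0,0],[0,0,0],[0,0,0],[0,0,0],[0,0,0]],"grip":[1,1,1,0,0,0,0,0,0,0]}'; python3 - <<'E'
from h import *; import pickle
lev(-.121,-.097,.2)
c=calibration('wrist'); snap('wrist','w7.png'); pickle.dump(c,open('w7.pkl','wb'))
E
```

```text
time: 14.82
tool_pos: [0.4588, -0.0032, 0.2762]
orientation: [0.464, 0.536, 0.46, -0.534]
wrist_force: [0.2, 0.1, 0.3]
opening: 0.0669
t 14.825 tcp [ 0.4588 -0.0032  0.2762] dp units [-0.19 -0.04  0.43]
rot units [-0.0002  0.0002 -0.0011]
tip now rel hinge x,y,z [-0.1196 -0.0886  0.1962] F [0.2 0.1 0.3]
```

View pics/w7.png

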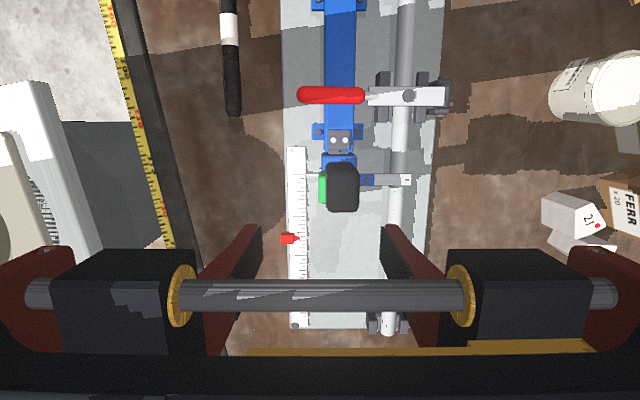

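```bash
python3 - <<'E'
import cv2
cv2.imwrite('pics/w7c.png',cv2.resize(cv2.imread('pics/w7.png')[150:255,275:375],None,fx=5.6,fy=5.6,interpolation=cv2.INTER_CUBIC))
E
```

```text
(no output)
```

View pics/w7c.png

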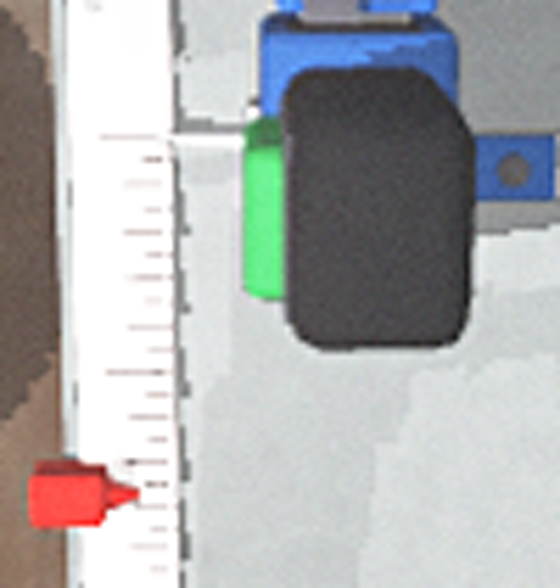

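```bash
python3 - <<'E'
from h import *; import pickle
c=pickle.load(open('w7.pkl','rb'))
B=lambda u,v:(275+(u+.5)/5.6-.5,150+(v+.5)/5.6-.5)
def L(n,u,v,z):
    X=onz(c,*B(u,v),z); d=X[:2]-H; print(n,np.round(X,4),'rel hinge',np.round([d@GX,d@GY],4))
L('ptr',172,136,.018);L('tab',139,494,.018);L('tick0',130,136,.013);L('tick50',130,372,.013)
L('tick scaletop',90,0,.013)
L('grip back',380,68,.108);L('grip front',380,350,.108);L('grip L',283,230,.108);L('grip R',474,230,.108);L('button L',243,240,.083)
w=pickle.load(open('w1.pkl','rb'));B1=lambda u,v:(260+(u+.5)/5-.5,145+(v+.5)/5-.5)
for p in((181,240),(154,488)): d=onz(w,*B1(*p),.018)[:2]-H;print(d@GX,d@GY)
E
```

```text
ptr [0.4444 0.0059 0.018 ] rel hinge [-0.1358 -0.0815]
tab [ 0.4254 -0.0687  0.018 ] rel hinge [-0.1437 -0.1581]
tick0 [0.4356 0.0064 0.013 ] rel hinge [-0.1445 -0.0823]
tick50 [ 0.4273 -0.0432  0.013 ] rel hinge [-0.1455 -0.1326]
tick scaletop [0.4321 0.0347 0.013 ] rel hinge [-0.152  -0.0549]
grip back [0.4821 0.0259 0.108 ] rel hinge [-0.1013 -0.0562]
grip front [ 0.4766 -0.0167  0.108 ] rel hinge [-0.1006 -0.0992]
grip L [0.4647 0.004  0.108 ] rel hinge [-0.1154 -0.0805]
grip R [ 4.929e-01 -2.000e-04  1.080e-01] rel hinge [-0.0868 -0.0805]
button L [ 0.4576 -0.0024  0.083 ] rel hinge [-0.1214 -0.0878]
-0.13484588347909512 -0.08181408204766215
-0.1439089352159765 -0.15827473767276354
```

```bash
python3 -m handwheel '{"dp":[[0.5,0.5,-0.2],[0.7,0.4,-0.2],[0.8,0,0],[0,0,0],[0,0,0]],"rot":[[0,0,-0.001],[0,0,0],[0,0,0],[0,0,0],[0,0,0]],"grip":[0,0,0,0,0]}'; python3 - <<'E'
from h import *
lev(-.1016,-.080,.064)
print(state()['opening'])
E
```

```text
time: 15.5
tool_pos: [0.4801, 0.0043, 0.2312]
orientation: [-0.462, -0.533, -0.463, 0.536]
wrist_force: [-0.2, 1.2, 0.5]
opening: 0.0885
t 15.5 tcp [0.4801 0.0043 0.2312] dp units [ 4.36 -0.06  0.09]
rot units [0.0002 0.0003 0.0005]
tip now rel hinge x,y,z [-0.1004 -0.0781  0.1512] F [-0.2  1.2  0.5]
0.08845287382384813
```

```bash
python3 -m handwheel '{"dp":[[1,-0.06,0.09],[1,0,0],[1,0,0],[0.7,0,0],[0,0,0],[0,0,0]],"rot":[[0,0,0.0005],[0,0,0],[0,0,0],[0,0,0],[0,0,0],[0,0,0]],"grip":[0,0,0,0,0,0]}'; python3 - <<'E'
from h import *;import pickle
lev(-.1016,-.080,.064)
c=calibration('wrist'); snap('wrist','w8.png'); pickle.dump(c,open('w8.pkl','wb'))
E
```

```text
time: 16.25
tool_pos: [0.4814, 0.0029, 0.1576]
orientation: [0.465, 0.536, 0.461, -0.534]
wrist_force: [0.1, 0.2, 0.2]
opening: 0.088
t 16.25 tcp [0.4814 0.0029 0.1576] dp units [ 0.68 -0.15  0.04]
rot units [ 0.0003  0.0001 -0.0009]
tip now rel hinge x,y,z [-0.0982 -0.0793  0.0776] F [0.1 0.2 0.2]
```

View pics/w8.png

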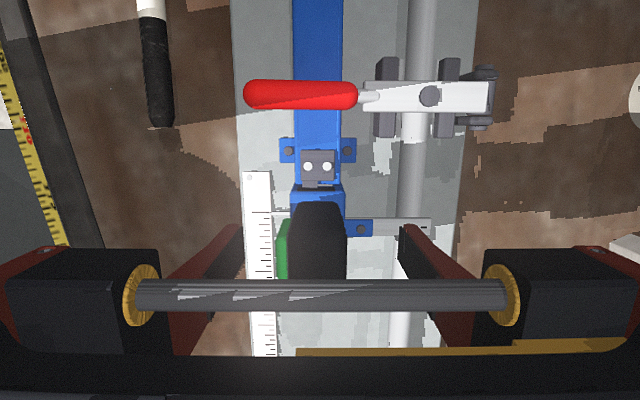

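```bash
python3 -m handwheel '{"dp":[[0.55,-0.12,0.04],[0,-0.05,0],[0,0,0]],"rot":[[0,0,-0.0009],[0,0,0],[0,0,0]],"grip":[0,0,0]}'; python3 -c "
from h import *
lev(-.1016,-.080,.064)"; python3 -m handwheel '{"dp":[[0,0,0],[0,0,0],[0,0,0],[0,0,0],[0,0,0],[0,0,0]],"rot":[[0,0,0],[0,0,0],[0,0,0],[0,0,0],[0,0,0],[0,0,0]],"grip":[1,1,1,1,1,1]}' 35; python3 -c "
from h import *
lev(-.1016,-.080,.064)"
```

```text
time: 16.68
tool_pos: [0.4783, 0.0025, 0.1469]
orientation: [0.463, 0.535, 0.462, -0.534]
wrist_force: [-0.0, 1.0, -0.3]
opening: 0.0873
t 16.675 tcp [0.4783 0.0025 0.1469] dp units [ 0.15  0.01 -0.  ]
rot units [ 0.0003  0.0001 -0.0003]
tip now rel hinge x,y,z [-0.1016 -0.0801  0.0669] F [-0.   1.  -0.3]
time: 17.42
tool_pos: [0.4778, 0.0025, 0.1472]
orientation: [0.463, 0.535, 0.462, -0.535]
wrist_force: [12.4, -1.9, -9.4]
opening: 0.0311
t 17.425 tcp [0.4778 0.0025 0.1472] dp units [ 0.16  0.03 -0.  ]
rot units [ 0.0003  0.0001 -0.0001]
tip now rel hinge x,y,z [-0.1021 -0.0801  0.0672] F [12.4 -1.9 -9.4]
```

```bash
python3 -m handwheel '{"dp":[[0,0.03,0],[0,0.03,0],[0,0,0]],"rot":[[0,0,0],[0,0,0],[0,0,0]],"grip":[1,1,1]}'; python3 -c "
from h import *
lev(-.1016,-.080,.064)"
```

```text
time: 17.8
tool_pos: [0.4796, 0.0023, 0.1472]
orientation: [0.463, 0.535, 0.462, -0.535]
wrist_force: [0.6, 0.4, 1.4]
opening: 0.0277
t 17.8 tcp [0.4796 0.0023 0.1472] dp units [ 0.16 -0.06 -0.  ]
rot units [ 0.0002  0.0001 -0.0001]
tip now rel hinge x,y,z [-0.1003 -0.0801  0.0672] F [0.6 0.4 1.4]
```

```bash
python3 -m handwheel '{"dp":[[0,0,0.3],[0,0,0.5],[0,0,0.6],[0,0,0.6],[0,0,0.5],[0,0,0.3],[0,0,0],[0,0,0]],"rot":[[0,0,0],[0,0,0],[0,0,0],[0,0,0],[0,0,0],[0,0,0],[0,0,0],[0,0,0]],"grip":[1,1,1,1,1,1,1,1]}'; python3 - <<'E'
from h import *;import pickle
lev(-.1003,-.1566,.0672)
c=calibration('wrist'); snap('wrist','w9.png'); pickle.dump(c,open('w9.pkl','wb'))
E
```

```text
time: 18.8
tool_pos: [0.4709, -0.0571, 0.1472]
orientation: [0.463, 0.535, 0.462, -0.535]
wrist_force: [0.8, 4.3, 0.5]
opening: 0.0277
t 18.8 tcp [ 0.4709 -0.0571  0.1472] dp units [0.   0.   0.83]
rot units [ 0.0001 -0.     -0.0002]
tip now rel hinge x,y,z [-0.1003 -0.1401  0.0672] F [0.8 4.3 0.5]
```

View pics/w9.png

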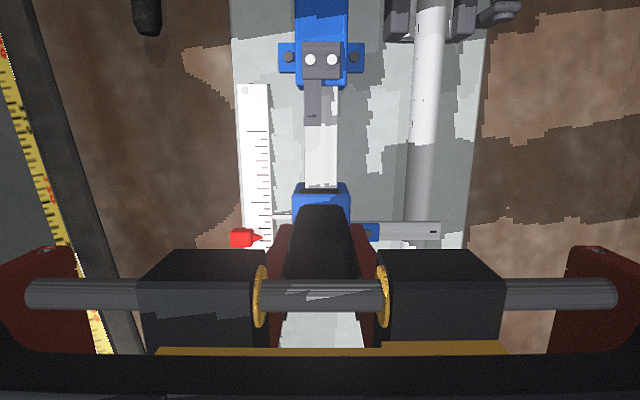

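The arm is drawn 60 mm and the fingers still hold it. The pointer is at about (273,217) and the tab tip at about (264,238), so about 16.5 mm remain.

```bash
python3 -m handwheel '{"dp":[[0,0,0.35],[0,0,0.35],[0,0,0],[0,0,0]],"rot":[[0,0,0],[0,0,0],[0,0,0],[0,0,0]],"grip":[1,1,1,1]}'; python3 - <<'E'
from h import *;import pickle
lev(-.1003,-.1566,.0672)
c=calibration('wrist'); snap('wrist','w10.png'); pickle.dump(c,open('w10.pkl','wb'))
cv2.imwrite('pics/w10c.png',cv2.resize(cv2.imread('pics/w10.png')[170:255,210:310],None,fx=7,fy=7,interpolation=cv2.INTER_CUBIC))
cv2.imwrite('pics/w9c.png',cv2.resize(cv2.imread('pics/w9.png')[170:255,210:310],None,fx=7,fy=7,interpolation=cv2.INTER_CUBIC))
E
```

```text
time: 19.35
tool_pos: [0.4688, -0.071, 0.1472]
orientation: [0.463, 0.535, 0.462, -0.534]
wrist_force: [0.9, 3.4, 0.2]
opening: 0.0278
t 19.35 tcp [ 0.4688 -0.071   0.1472] dp units [0.   0.   0.13]
rot units [ 0.0002 -0.     -0.0002]
tip now rel hinge x,y,z [-0.1003 -0.1541  0.0672] F [0.9 3.4 0.2]
```

View pics/w10c.png

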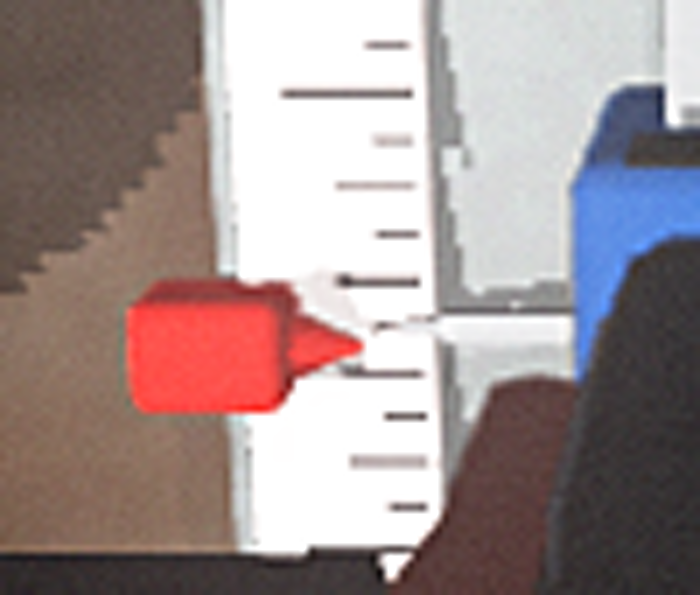

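View pics/w9c.png

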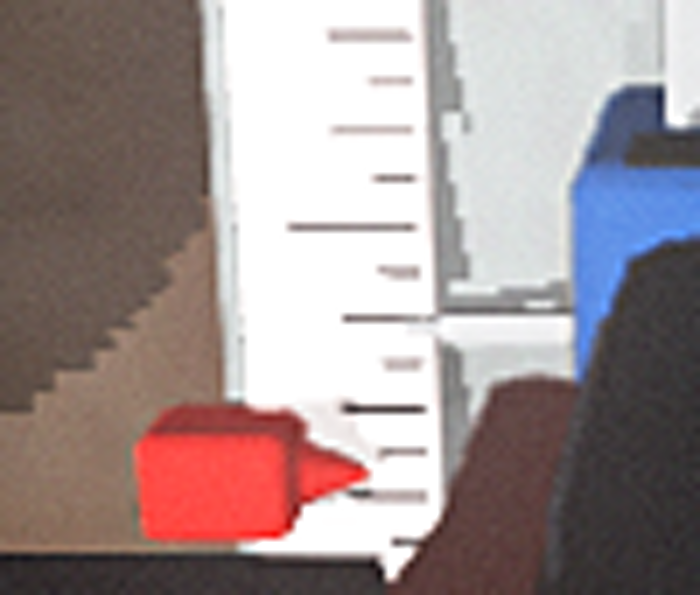

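```bash
python3 -m handwheel '{"dp":[[0,0,0.12],[0,0,0],[0,0,0],[0,0,0],[0,0,0]],"rot":[[0,0,0],[0,0,0],[0,0,0],[0,0,0],[0,0,0]],"grip":[1,1,1,1,1]}'; python3 - <<'E'
from h import *;import pickle
lev(-.1003,-.1566,.0672)
c=calibration('wrist'); snap('wrist','w11.png');snap('side','side11.png');snap('top','top11.png')
cv2.imwrite('pics/w11c.png',cv2.resize(cv2.imread('pics/w11.png')[170:255,210:310],None,fx=7,fy=7,interpolation=cv2.INTER_CUBIC))
cv2.imwrite('pics/side11c.png',cv2.resize(cv2.imread('pics/side11.png')[130:250,220:350],None,fx=5,fy=5,interpolation=cv2.INTER_CUBIC))
B=lambda u,v:(210+(u+.5)/7-.5,170+(v+.5)/7-.5)
for p in ((400,326),(361,326)):
  d=onz(c,*B(*p),.018)[:2]-H;print(d@GX,d@GY)
E
```

```text
time: 20.02
tool_pos: [0.4684, -0.0733, 0.1472]
orientation: [0.463, 0.535, 0.463, -0.534]
wrist_force: [0.2, 3.9, 1.7]
opening: 0.0278
t 20.025 tcp [ 0.4684 -0.0733  0.1472] dp units [-0.    0.01  0.01]
rot units [ 0.0003 -0.     -0.0001]
tip now rel hinge x,y,z [-0.1004 -0.1564  0.0672] F [0.2 3.9 1.7]
-0.1393974134924663 -0.15831486225467686
-0.14342720242172 -0.15832590907586525
```

View pics/w11c.png

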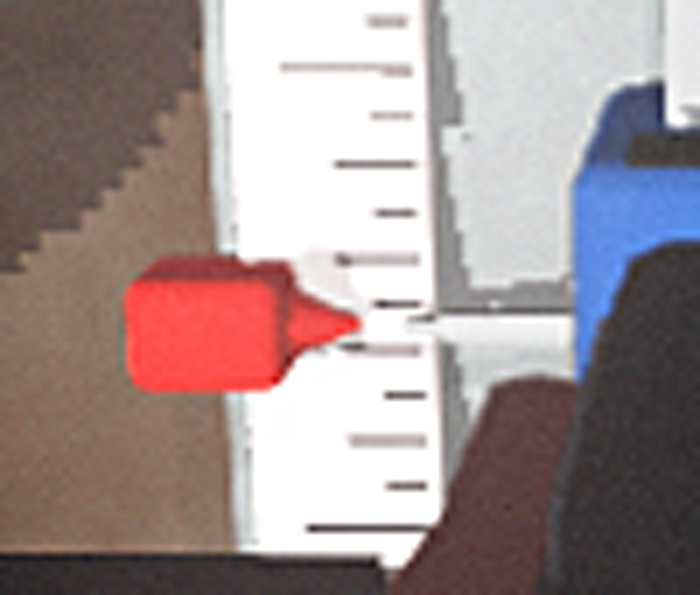

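View pics/side11c.png

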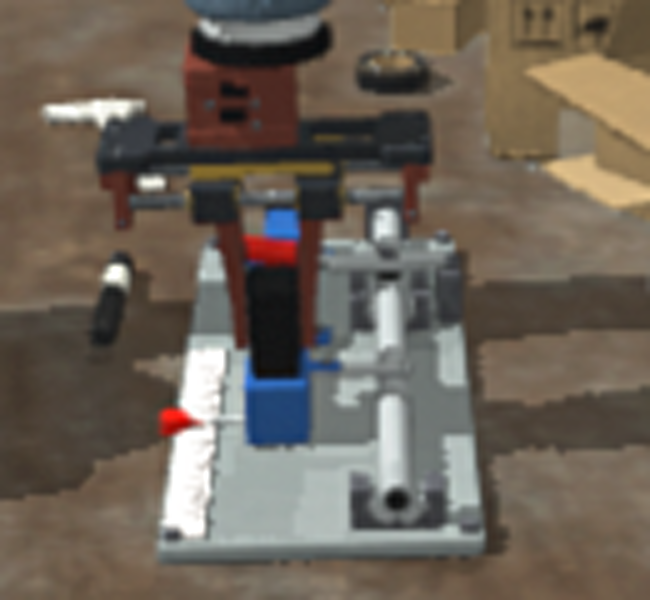

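The pointer at row 327 and the tab tip at row 324 match within about 0.5 mm, and the arm is still and held. I'm handing in.

```bash
python3 -c "
from h import *
s=state();print(s['time'],s['opening'],abs(s['joint_vel']).max());print(close_job())"
```

```text
20.175 0.027921138257092897 0.0016617179877367568
the job is handed in; nothing more can be done
None
```

I shut the clamp lever on the tube, squeezed the lock button, drew the arm out about 76 mm and handed the job in at 20.2 s, still holding the head at the red tab. The hand-in gives no verdict.

**Last checks:**
- **Pointer:** in the last wrist picture the pointer and the tab tip agree within about 0.5 mm.
- **Tab:** it reads within about 0.2 mm of its first measured position.
- **Grip:** the fingers were 27.9 mm apart with the button in, and the wrist read about 4 N of spring pull. Joint speeds were near zero, so the arm was still.
- **Lever:** my second touch met the handle at a tip height of about 69 mm, which is about 0.01 rad from shut. It was not measured again after the draw; it only looks level in the last side view.
- **Tube and loose things:** I saw no shift of the tube, marker or pot by eye in the last side view, but did not measure them. I did not check the screwdriver after the first pictures.

**What went less well or disagreed:**
- **First press too hard:** it peaked at about 102 N in the readings, close to the 120 N limit. I backed off at once and made the second press gently.
- **Lever estimates:** the side pictures suggested the lever had sprung back about 0.03 rad after the first press, against 0.01 rad by touch. Both are inside the 0.06 rad limit.

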